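# Make up the candle box and the boiled-egg tray

## Task

Make up the two kits. The candle box gets the matchbox in its larger compartment and the green tealight in the smaller one, both lying flat, and is then closed with its lid, both lid holes right down over the two brass pins so that the lid sits flat on the rim; the boiled-egg tray gets the egg timer standing in its wide well and the spice jar standing in its narrow well. Leave the bottle and the milk frother where they stand.

Things in the scene. Friction and masses are not known exactly. Their poses are not given: they have to be found in the camera images.
- candle_box: Fixed open mid-brown wooden box, 102 x 138 x 28 mm, walls and floor 6 mm; origin: centre of underside; yaw within 0.2 rad. Two compartments 90 mm long in x: large y -63 to +5 mm (centre y -29), small y +9 to +63 mm (centre y +36). Two 20 mm square corner posts, flush with the rim, carry upright brass pins, 8 mm thick, 14 mm high, tips tapered, at (x, y) = (+39, -57), (-39, +57) mm.
- lid_grip (a point): Loose lid of the box, 0.16 kg: brown board 102 x 138 x 10 mm, dark bar grip on its middle, 16 mm wide (x), 58 long (y), 20 to 42 mm above the underside. Point: bar's centre, 31 mm above the underside, over the lid's centre. Yaw within 0.2 rad. 12 mm holes at (+39, -57), (-39, +57) mm take the box's pins, either way round; closed, the point is 59 mm above the box's origin.
- egg_tray: Fixed dark-brown wooden board, 98 x 174 x 16 mm (x, y, z), yaw within 0.2 rad. Origin: centre of its underside. Two round wells 6 mm deep (floors at z = 10 mm): a wide one of 80 mm diameter centred at (x, y) = (0, -40) mm, a narrow one of 60 mm diameter at (0, +44) mm.
- matchbox_mid (a point): Red and brown matchbox lying flat, 38 mm (its x) x 54 mm (its y) x 16 mm high; this point is its centre, 8 mm above its underside. Its long side (y) starts within 0.5 rad of the world's y. About 20 g.
- tealight_mid (a point): Round tealight candle, aluminium cup with green wax, 40 mm diameter, 18 mm high with a tiny wick; this point is its centre, 9 mm above its underside. About 25 g.
- timer_mid (a point): Egg timer standing upright: white round base 60 mm in diameter and 20 mm high, red dome on it to 60 mm height, narrowing toward the top. This point is its centre, 30 mm above its underside. The dome does not turn. About 140 g.
- jar_mid (a point): Spice jar standing upright: round, 41 mm diameter, 105 mm high, clear with a blue label and a dark cap. This point is on its axis 52 mm above its underside. About 110 g.
- bottle_mid (a point): Bystander: clear bottle with a black foot, 69 mm diameter, 222 mm high, standing at the back; this point is its centre, 110 mm above its underside. Not to be moved.
- frother_mid (a point): Bystander: black milk frother jug with wooden foot and handle, 100 mm diameter, 185 mm high, at the back right; this point is on the jug's axis 90 mm above its underside. Not to be moved.
Not all that is in view belongs to the job. Leave any pink look-alike of the part that bears timer_mid alone.

How it is judged:
On the way:
1. the matchbox and the tealight lie in their compartments of the candle box (x of matchbox_mid in the frame of candle_box between -0.03 and 0.03 m and y of matchbox_mid in the frame of candle_box between -0.047 and -0.011 m and z of matchbox_mid in the frame of candle_box between 0.0095 and 0.0175 m and x of tealight_mid in the frame of candle_box between -0.03 and 0.03 m and y of tealight_mid in the frame of candle_box between 0.024 and 0.048 m and z of tealight_mid in the frame of candle_box between 0.011 and 0.019 m), for 0.2 s.
At the end, for the whole second after the job is handed in: Matchbox and tealight flat on the floors of their compartments; lid flat on the rim over both pins (4 mm, 0.06 rad, height 2.5 mm); egg timer and jar upright (0.1 rad) on the floors of the wide and narrow well (12 mm of its centre, height 3 mm); all at rest (all of step 1 and x of lid_grip in the frame of candle_box between -0.004 and 0.004 m and y of lid_grip in the frame of candle_box between -0.004 and 0.004 m and z of lid_grip in the frame of candle_box between 0.0565 and 0.0615 m and angle between the y axis of lid_grip and the y axis of candle_box, either way round below 0.06 rad and angle between lid_grip's own z axis and vertical below 0.05 rad and x of timer_mid in the frame of egg_tray between -0.012 and 0.012 m and y of timer_mid in the frame of egg_tray between -0.052 and -0.028 m and z of timer_mid in the frame of egg_tray between 0.037 and 0.043 m and angle between each of timer_mid, jar_mid's own z axis and vertical below 0.1 rad and x of jar_mid in the frame of egg_tray between -0.012 and 0.012 m and y of jar_mid in the frame of egg_tray between 0.032 and 0.056 m and z of jar_mid in the frame of egg_tray between 0.059 and 0.065 m and linear speed of each of box_lid, egg_timer, spice_jar below 0.02 m/s); the robot touches nothing.
It fails at once if the bottle is pushed more than 30 mm or tipped (distance of bottle_mid from where it was at the start of the episode above 0.03 m or angle between bottle_mid's own z axis and vertical above 0.25 rad).
It fails at once if the milk frother is pushed more than 30 mm or tipped (distance of frother_mid from where it was at the start of the episode above 0.03 m or angle between frother_mid's own z axis and vertical above 0.25 rad).
It also fails if it takes over 125 s, if anything falls off the work surface, if the arm or the gripper's body presses on something with over 40 N, if the wrist force passes 120 N, or if a joint passes its speed limit or range.

## Robot

A 7-joint arm with a two-finger parallel gripper is mounted at the origin on a cart in front of the work surface, level with it; the furniture and walls round the work are solid. World frame = base frame: x ahead of the robot, y to its left, z up, the work surface at z = 0. Lengths are in m, angles in rad, forces in N, time in s.
With the tool pointing down it reaches from about 0.35 to 0.9 m from the base axis. Payload 7.2 kg.
Tool frame: the origin (TCP) lies between the finger pads; the fingertips stand 22 mm ahead of it and the grasp point (between the pads) lies 3 mm ahead of it (bot.nose_length is the distance from the TCP to the fingertips, in m); z points along the fingers, y is the line along which they close (so a half turn about z gives the same grasp; the last joint's range is limited). The gripper opens to 85 mm and grips with 20 to 120 N. Pads are 22 mm wide; open, the fingers measure 114 mm over their backs; the gripper's body (76 mm by 85 mm) begins 54 mm behind the grasp point. The pads swing forward as they close: fully open they stand 13 mm farther back than shut.
Start: joints at [1.197, 0.411, -0.013, 1.596, 0.006, 1.134, -0.082], TCP at [0.188, -0.596, 0.253] pointing down, gripper open.
Joint ranges: [-2.95, 2.95], [-0.29, 1.99], [-1.47, 1.44], [0.14, 2.54], [-1.03, 4.17], [0.13, 1.85], [-2.86, 2.86]. Speed limits (rad/s): [2.39, 2.39, 3.01, 3.01, 3.14, 3.14, 3.14].

## Interface

Orientations are given as a unit quaternion [x, y, z, w].
In Python, from bench import bot gives the robot as it stands.
- The arm moves only by the shell command python3 -m inch 'ROWS' [OPENING]. ROWS is JSON, one flat list of numbers, 6 for each row, row after row: the shift along the world's x, y, z in units of 0.25 m (1.0 is 0.25 m), then the turn, a rotation vector about the world's x, y, z in units of pi rad (1.0 is pi rad). A call has 1 to 12 rows; each row shifts and turns the commanded pose from where the row before left it; what a row does not reach is not made up. A row lasts 1/12 s, in which the tool goes at most 41.7 mm and 7.16 degrees, less where a joint would pass 70% of its speed; a pose out of reach is approached as far as the arm can. A call with a number of a shift or a turn outside -1 to 1 is refused whole. A call with a gripper value outside its range is refused whole. OPENING is the closure, from 0 (fully open) to 1 (shut), set as the call begins (- or left out, the last holds). The fingers move at their own pace and stop on an object; the grip force is fixed at half the most. Time passes only in rows, so rows that do not move let the fingers close. It gives the time, the measured TCP pose, the force, the opening and the grip force at its end, in the units of the state.
- bot.get_obs(): the state, without advancing time (a new reading comes with each control period).
- bot.snapshot(name): name is "side" or "top"; returns (picture, depth): 420x560x3 uint8, red, green, blue; 420x560 float32, m along the optical axis (not along the pixel's ray), 0 where there is no reading.
- bot.camera_model(name): a dict with "intrinsics" (3x3 intrinsics, pixels), "rvec" (rotation vector, rad) and "tvec" (3), from world to camera coordinates, as OpenCV has them. Camera axes: x right, y down, z forward; pixel columns grow to the right and rows downward; lengths in m; the calibration is good to about 2 mm. A picture is of the moment at which its call begins. camera_model takes no time and is no camera call.
- bot.hand_in(): hands the job in; it is judged then, once.
The state is a dict: "time": time; "joint_pos": joint angles; "joint_velocities": joint speeds; "effort": joint torques, N m; "eef_pos": TCP position; "tcp_rot": TCP orientation; "ft_force": force on the tool from outside, world axes, zero at the start; "ft_torque": the same for the moment, N m; "grip_width": opening from 0.0 (shut) to 1.0 (fully open); "gripper_force": force on a finger pad.
Only numpy, scipy, OpenCV 4.12 (cv2) and the standard library are available. Lean on these libraries where they do the work, as an engineer would, in place of code of your own. Each camera call takes 0.05 s, during which the arm holds its last target. There are 200 camera calls.

## Working session

There is one attempt and no reset: what is moved stays moved. The work goes in short steps, Python scripts to look and compute and a shell command to move; the robot and the scene stay as the last step left them, time stands still between calls to the robot, and variables do not carry over. Pictures are saved under pics/ and viewed, at most 14 in all, crops included, and the job is handed in when it is done.

```bash
mkdir -p pics
cat > h.py <<'E'
import numpy as np,cv2
from bench import bot
def cam(n):
    c=bot.camera_model(n);K=np.array(c["intrinsics"],float).reshape(3,3);R=cv2.Rodrigues(np.array(c["rvec"],float))[0];return K,R,np.array(c["tvec"],float).ravel()
def cloud(n,depth):
    K,R,t=cam(n);v,u=np.mgrid[:depth.shape[0],:depth.shape[1]]
    p=np.stack([(u-K[0,2])/K[0,0]*depth,(v-K[1,2])/K[1,1]*depth,depth],-1)
    return (p-t)@R
def ray(n,u,v,z):
    K,R,t=cam(n);d=R.T@np.linalg.solve(K,[u,v,1.]);o=-R.T@t
    return o+d*(z-o[2])/d[2]
def snap(n,f=None):
    p,d=bot.snapshot(n)
    if f: cv2.imwrite('pics/'+f,cv2.cvtColor(p,cv2.COLOR_RGB2BGR))
    return p,d
E
python3 - <<'E'
from h import *
for n in("top","side"):
    p,d=snap(n,n+"0.png");np.savez(n+"0.npz",p=p,d=d);K,R,t=cam(n);print(n,K[0,0],-R.T@t,R[2])
o=bot.get_obs();print(o)
E
```

```text
top 457.781699878489 [ 0.3285721  -0.00286115  1.25923305] [ 0.14998113 -0.01356397 -0.98859581]
side 394.8577331884884 [0.41281537 0.5804381  1.16112837] [ 0.10175418 -0.48943093 -0.86608513]
{'time': 0.1, 'joint_pos': array([ 1.1968549 ,  0.41186454, -0.01271191,  1.5969428 ,  0.00559501,
        1.13428408, -0.08221171]), 'joint_velocities': array([-0.00099092,  0.00119493,  0.00070878, -0.00201086, -0.00082273,
        0.00059627, -0.00016023]), 'effort': array([ 3.93223934e-03, -6.01828051e+01,  6.84848931e-01, -3.00087583e+01,
        1.40264374e-02,  6.43570384e-03,  2.29374126e-05]), 'eef_pos': array([ 0.1879725 , -0.59564185,  0.25251651]), 'tcp_rot': array([ 9.88336969e-01,  1.52280992e-01, -1.59793941e-04, -7.13948332e-04]), 'ft_force': array([-0.76376247, -0.0356807 , -0.68549926]), 'ft_torque': array([0.03707083, 0.03461351, 0.04230073]), 'gripper_force': 0.0, 'grip_width': 0.9981577743797163}
```

View pics/top0.png

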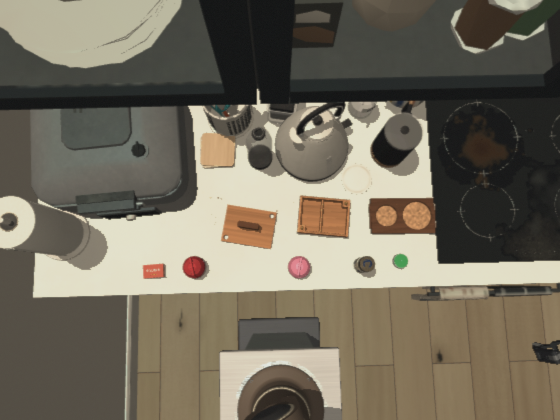

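View pics/side0.png

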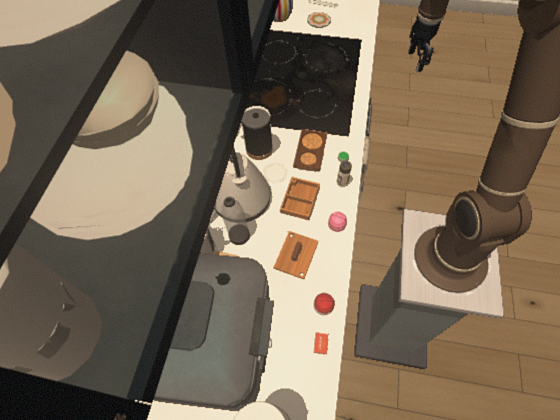

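The top picture shows the matchbox (153,271), timer (194,267), pink decoy (299,267), jar (365,265), tealight (400,261), lid (249,226), box (324,217) and tray (402,216). In the side view, a cupboard hangs over the back of the counter.

```bash
cat > m.py <<'E'
from h import *
T=np.load("top0.npz");p,d=T["p"],T["d"];C=cloud("top",d)
hsv=cv2.cvtColor(p,cv2.COLOR_RGB2HSV).astype(int)
def reg(u0,v0,r): 
    m=np.zeros(d.shape,bool);m[v0-r[1]:v0+r[1],u0-r[0]:u0+r[0]]=1;return m
print("table z",np.median(C[240:280,220:280,2]))
nonwhite=(hsv[...,1]>90)
def rect(name,u,v,r,z):
    m=reg(u,v,r)&nonwhite
    cs,_=cv2.findContours(m.astype(np.uint8),0,2);c=max(cs,key=cv2.contourArea)
    w=np.array([ray("top",*q[0],z)[:2] for q in c])
    (x,y),(a,b),an=cv2.minAreaRect((w*1000).astype(np.float32))
    print(name,"c",x,y,"size",a,b,"ang",an,"zmed",np.median(C[...,2][m&(d>0)]))
rect("match",153,271,(16,12),.016)
rect("lid",249,226,(32,28),.010)
rect("box",324,217,(32,26),.028)
rect("tray",402,216,(36,24),.016)
rect("tea",400,261,(12,12),.018)
rect("timer",194,267,(16,16),.03)
for n,u,v,r in [("match",153,271,14),("timer",194,267,15),("jar",365,265,14),("tea",400,261,11),("decoy",299,267,14),("frother",396,140,30),("kettle",312,140,45),("pan",255,150,20),("cabinet",240,60,30),("cab2",420,60,40),("bottle",40,240,45),("lidbar",249,226,10)]:
    m=reg(u,v,(r,r))&(C[...,2]>.008)&(d>0);q=C[m]
    hi=q[q[:,2]>np.percentile(q[:,2],99)-.012] 
    print(n,len(q),"x",q[:,0].min().round(3),q[:,0].max().round(3),"y",q[:,1].min().round(3),q[:,1].max().round(3),"ztop",np.percentile(q[:,2],99).round(3),"top c",hi.mean(0).round(3),"extent c",((q.min(0)+q.max(0))/2).round(3))
big=cv2.resize(p[185:290,135:445],None,fx=2.58,fy=2.58,interpolation=2);cv2.imwrite("pics/crop0.png",big[...,::-1])
E
python3 m.py
```

```text
table z 0.0006665529494934725
match c 367.86090087890625 332.7928466796875 size 36.63410949707031 53.67715072631836 ang 1.0256085395812988 zmed 0.016485414876014064
lid c 482.5052795410156 74.25873565673828 size 137.86563110351562 102.03349304199219 ang 79.20845794677734 zmed 0.010787908239501622
box c 503.177001953125 -130.60910034179688 size 137.53408813476562 103.14630126953125 ang 83.22616577148438 zmed 0.008133931826190734
tray c 500.0712585449219 -348.907958984375 size 182.3482208251953 95.41021728515625 ang 89.5626449584961 zmed 0.013863962997587988
tea c 378.4155578613281 -336.357666015625 size 32.862674713134766 32.343299865722656 ang 88.42654418945312 zmed 0.018395855457907097
timer c 375.9212341308594 221.6800994873047 size 56.277626037597656 55.58309555053711 ang 88.43834686279297 zmed 0.04970713096997486
match 280 x 0.349 0.386 y 0.306 0.361 ztop 0.022 top c [0.368 0.333 0.017] extent c [0.368 0.333 0.016]
timer 427 x 0.345 0.404 y 0.192 0.265 ztop 0.064 top c [0.376 0.221 0.057] extent c [0.375 0.229 0.037]
jar 298 x 0.348 0.389 y -0.246 -0.206 ztop 0.109 top c [ 0.369 
[... 882 characters left out ...]
  hi=q[q[:,2]>np.percentile(q[:,2],99)-.012]
                ~~~~~~~~~~~~~^^^^^^^^^^^
    return _quantile_unchecked(
        a, q, axis, out, overwrite_input, method, keepdims, weights)
    return _ureduce(a,
                    func=_quantile_ureduce_func,
    ...<5 lines>...
                    overwrite_input=overwrite_input,
                    method=method)
    r = func(a, **kwargs)
    result = _quantile(arr,
                       quantiles=q,
    ...<2 lines>...
                       out=out,
                       weights=wgt)
    slices_having_nans = np.isnan(arr[-1, ...])
                                  ~~~^^^^^^^^^
IndexError: index -1 is out of bounds for axis 0 with size 0
```

```bash
sed -i '/^for n,u,v,r/,/print(n,len/d' m.py
cat >> m.py <<'E'
big=cv2.resize(p[185:290,365:445],None,fx=5,fy=5,interpolation=2);big2=cv2.resize(p[185:290,290:365],None,fx=5,fy=5,interpolation=2)
cv2.imwrite("pics/crop1.png",np.hstack([big2,big])[...,::-1])
for n,(u,v) in [("narrow",(386,216)),("wide",(417,215))]:
    print(n,hsv[v,u],"board",hsv[201,400],"stove",hsv[215,445])
    m=reg(u,v,(17,17))&(hsv[...,2]>130)&(hsv[...,1]>90)
    cs,_=cv2.findContours(m.astype(np.uint8),0,2);c=max(cs,key=cv2.contourArea)
    (a,b),s,_=cv2.fitEllipse(cv2.convexHull(c));print(a,b,s,ray("top",a,b,.010))
S=np.load("side0.npz");print("sideshapes")
hs=cv2.cvtColor(S["p"],cv2.COLOR_RGB2HSV).astype(int)
for n,(u,v) in [("narrow",(308,158)),("wide",(312,142))]:
    m=np.zeros(d.shape,bool);m[v-14:v+14,u-14:u+14]=1;m&=(hs[...,2]>130)&(hs[...,1]>90)
    cs,_=cv2.findContours(m.astype(np.uint8),0,2);c=max(cs,key=cv2.contourArea)
    (a,b),s,_=cv2.fitEllipse(cv2.convexHull(c));print(n,a,b,s,ray("side",a,b,.010))
E
python3 m.py
```

```text
table z 0.0006665529494934725
match c 367.86090087890625 332.7928466796875 size 36.63410949707031 53.67715072631836 ang 1.0256085395812988 zmed 0.016485414876014064
lid c 482.5052795410156 74.25873565673828 size 137.86563110351562 102.03349304199219 ang 79.20845794677734 zmed 0.010787908239501622
box c 503.177001953125 -130.60910034179688 size 137.53408813476562 103.14630126953125 ang 83.22616577148438 zmed 0.008133931826190734
tray c 500.0712585449219 -348.907958984375 size 182.3482208251953 95.41021728515625 ang 89.5626449584961 zmed 0.013863962997587988
tea c 378.4155578613281 -336.357666015625 size 32.862674713134766 32.343299865722656 ang 88.42654418945312 zmed 0.018395855457907097
timer c 375.9212341308594 221.6800994873047 size 56.277626037597656 55.58309555053711 ang 88.43834686279297 zmed 0.04970713096997486
narrow [ 14 128 183] board [ 12 136  92] stove [30 15 35]
385.85150146484375 215.53892517089844 (20.05666160583496, 20.7502498626709) [ 0.50202103 -0.30486725  0.01      ]
wide [ 14 129 194] board [ 12 136  92] stove [30 15 35]
416.16357421875 215.38601684570312 (26.752012252807617, 28.256689071655273) [ 0.50022919 -0.3888762   0.01      ]
sideshapes
narrow 308.0625 158.4107666015625 (13.035420417785645, 16.19455337524414) [ 0.50162479 -0.30672527  0.01      ]
wide 311.93902587890625 140.90052795410156 (16.386920928955078, 20.7576904296875) [ 0.49979066 -0.39053785  0.01      ]
```

View pics/crop0.png

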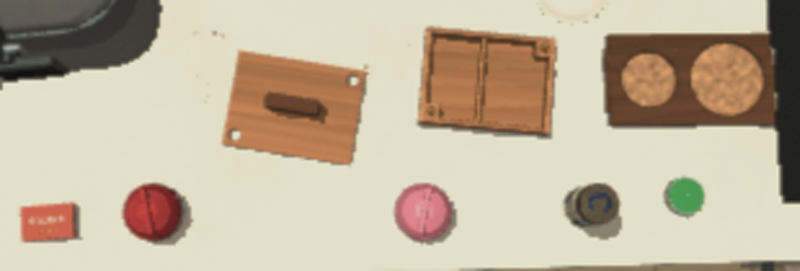

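View pics/crop1.png

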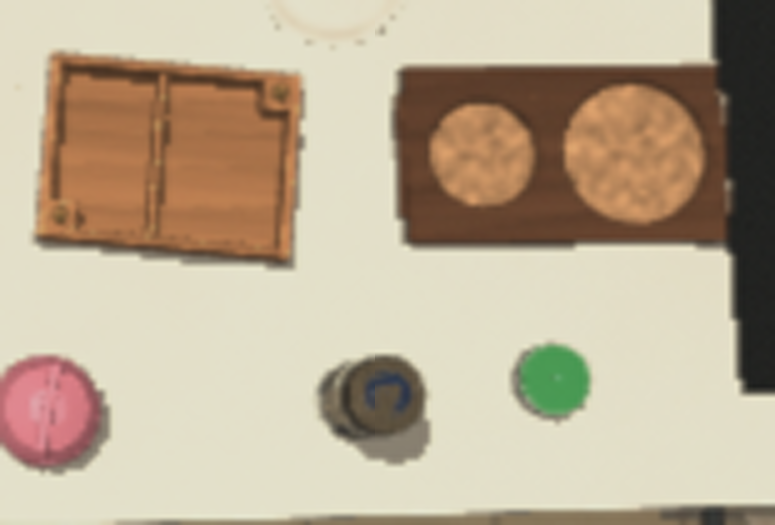

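The crop shows the large compartment on the right (−y), and the lid and box holes and pins at matching corners. Both views agree on the wells to within 2 mm, at (0.502,-0.306) and (0.500,-0.390). I'll pick the tealight first.

```bash
python3 -m inch '[0.076,0.104,-0.03,0,0,0.0365,0.076,0.104,-0.03,0,0,0.0365,0.076,0.104,-0.03,0,0,0.0365,0.076,0.104,-0.03,0,0,0.0365,0.076,0.104,-0.03,0,0,0.0365,0.076,0.104,-0.03,0,0,0.0365,0.076,0.104,-0.03,0,0,0.0365,0.076,0.104,-0.03,0,0,0.0365,0.076,0.104,-0.03,0,0,0.0365,0.076,0.104,-0.03,0,0,0.0365,0,0,0,0,0,0,0,0,0,0,0,0]' 0
cat > w.py <<'E'
import sys
from h import *
from scipy.spatial.transform import Rotation as Ro
o=bot.get_obs();M=Ro.from_quat(o["tcp_rot"]).as_matrix();y=M[:,1]
a=(np.arctan2(y[1],y[0])+np.pi/2)%np.pi-np.pi/2
print("t",o["time"],"p",o["eef_pos"].round(4),"closing ang",a.round(4),"z",M[:,2].round(4),"w",o["grip_width"].round(3),"F",o["ft_force"].round(1),"j",o["joint_pos"].round(2))
if len(sys.argv)>1:
    g=np.array(list(map(float,sys.argv[1:])));print("units",((g[:3]-o["eef_pos"])/.25).round(3),"turn",((g[3]-a)/np.pi).round(4) if len(g)>3 else "")
E
python3 w.py .378 -.335 .022 -.118
```

```text
time: 1.1
eef_pos: [0.3789, -0.3342, 0.1778]
tcp_rot: [0.746, 0.665, 0.0, -0.001]
ft_force: [0.1, -0.4, -0.2]
grip_width: 1.002
gripper_force: 0.0Traceback (most recent call last):
  File "w.py", line 6, in <module>
    print("t",o["time"],"p",o["eef_pos"].round(4),"closing ang",a.round(4),"z",M[:,2].round(4),"w",o["grip_width"].round(3),"F",o["ft_force"].round(1),"j",o["joint_pos"].round(2))
                                                                                                   ^^^^^^^^^^^^^^^^^^^^^
AttributeError: 'float' object has no attribute 'round'
```

```bash
sed -i 's/o\["grip_width"\].round(3)/round(float(o["grip_width"]),3)/' w.py; python3 -m inch '[-0.003,-0.003,-0.12,0,0,0,0,0,-0.12,0,0,0,0,0,-0.12,0,0,0,0,0,-0.12,0,0,0,0,0,-0.08,0,0,0,0,0,-0.04,0,0,0,0,0,-0.03,0,0,0,0,0,0,0,0,0]'
python3 -m inch '[0,0,0,0,0,0,0,0,0,0,0,0,0,0,0,0,0,0,0,0,0,0,0,0,0,0,0,0,0,0,0,0,0,0,0,0,0,0,0,0,0,0,0,0,0,0,0,0]' 1; python3 w.py
```

```text
time: 1.77
eef_pos: [0.3767, -0.3372, 0.02]
tcp_rot: [0.748, 0.664, -0.0, -0.001]
ft_force: [0.5, 0.2, 0.4]
grip_width: 0.996
gripper_force: 0.0
time: 2.43
eef_pos: [0.3779, -0.3373, 0.0222]
tcp_rot: [0.748, 0.664, -0.0, 0.001]
ft_force: [-2.3, 1.7, 10.5]
grip_width: 0.447
gripper_force: 59.3
t 2.4333 p [ 0.3779 -0.3373  0.0222] closing ang -0.1185 z [ 0.0012 -0.0015 -1.    ] w 0.447 F [-2.3  1.7 10.5] j [ 0.86  0.56 -0.28  2.06  0.28  0.56  0.25]
```

```bash
python3 -m inch '[0,0,0.1,0,0,0,0,0,0.15,0,0,0,0,0,0.15,0,0,0,0.0645,0.12,0,0,0,0,0.0645,0.12,0,0,0,0,0.0645,0.12,0,0,0,0,0.0645,0.12,0,0,0,0,0.0645,0.12,0,0,0,0,0.0645,0.12,0,0,0,0,0.0645,0.12,0,0,0,0,0.0645,0.12,0,0,0,0]'
python3 -m inch '[0,0,0,0,0,0,0,0,0,0,0,0]'; python3 w.py .507 -.096 .0295 -.118
```

```text
time: 3.35
eef_pos: [0.5071, -0.0953, 0.1215]
tcp_rot: [0.748, 0.664, 0.0, 0.001]
ft_force: [0.1, -0.7, 0.1]
grip_width: 0.444
gripper_force: 60.4
time: 3.52
eef_pos: [0.5073, -0.0943, 0.1214]
tcp_rot: [0.746, 0.666, 0.001, 0.0]
ft_force: [0.2, -0.7, -0.1]
grip_width: 0.444
gripper_force: 60.4
t 3.5167 p [ 0.5073 -0.0943  0.1214] closing ang -0.1136 z [ 1.3e-03  5.0e-04 -1.0e+00] w 0.444 F [ 0.2 -0.7 -0.1] j [ 0.42  0.42 -0.42  1.97  0.24  0.79 -0.24]
units [-0.001 -0.007 -0.367] turn -0.0014
```

```bash
python3 -m inch '[0,-0.014,-0.1,0,0,-0.001,0,0,-0.1,0,0,0,0,0,-0.08,0,0,0,0,0,-0.05,0,0,0,0,0,-0.037,0,0,0,0,0,0,0,0,0,0,0,0,0,0,0]'; python3 w.py
python3 -m inch '[0,0,0,0,0,0,0,0,0,0,0,0,0,0,0,0,0,0,0,0,0,0,0,0]' 0.44;python3 -m inch '[0,0,0.05,0,0,0,0,0,0.1,0,0,0,0,0,0.15,0,0,0,0,0,0.15,0,0,0]'
```

```text
time: 4.1
eef_pos: [0.5061, -0.1013, 0.0291]
tcp_rot: [0.749, 0.662, -0.0, 0.0]
ft_force: [0.2, 1.1, 0.3]
grip_width: 0.443
gripper_force: 67.6
t 4.1 p [ 0.5061 -0.1013  0.0291] closing ang -0.1227 z [-3.e-04 -4.e-04 -1.e+00] w 0.443 F [0.2 1.1 0.3] j [ 0.37  0.57 -0.35  2.03  0.33  0.6  -0.32]
time: 4.43
eef_pos: [0.5066, -0.1005, 0.0295]
tcp_rot: [0.749, 0.663, 0.0, 0.0]
ft_force: [1.1, -0.5, -0.0]
grip_width: 0.561
gripper_force: 0.0
time: 4.77
eef_pos: [0.5055, -0.0999, 0.1423]
tcp_rot: [0.749, 0.663, -0.001, -0.001]
ft_force: [1.2, -0.7, 0.1]
grip_width: 0.56
gripper_force: 0.0
```

```bash
python3 -m inch '[-0.046,0.144,0,0,0,0.0036,-0.046,0.144,0,0,0,0.0036,-0.046,0.144,0,0,0,0.0036,-0.046,0.144,0,0,0,0.0036,-0.046,0.144,0,0,0,0.0036,-0.046,0.144,0,0,0,0.0036,-0.046,0.144,0,0,0,0.0036,-0.046,0.144,0,0,0,0.0036,-0.046,0.144,0,0,0,0.0036,-0.046,0.144,0,0,0,0.0036,-0.046,0.144,0,0,0,0.0036,-0.046,0.144,0,0,0,0.0036]' 0.3
python3 -m inch '[0,0,0,0,0,0,0,0,0,0,0,0]'; python3 w.py .368 .333 .0225 .018
python3 - <<'E'
from h import *
p,d=snap("top");C=cloud("top",d);hsv=cv2.cvtColor(p,cv2.COLOR_RGB2HSV).astype(int)
m=np.zeros(d.shape,bool);m[185:250,290:360]=1
m&=(hsv[...,0]>45)&(hsv[...,0]<85)&(hsv[...,1]>100)
v,u=np.nonzero(m);print(len(u),u.mean(),v.mean());w=ray("top",u.mean(),v.mean(),.024);print(w,np.median(C[...,2][m]))
e=w[:2]-[.503,-.131];a=-.118;print("box frame",np.array([[np.cos(a),np.sin(a)],[-np.sin(a),np.cos(a)]])@e)
E
```

```text
time: 5.77
eef_pos: [0.3676, 0.3333, 0.1419]
tcp_rot: [0.702, 0.712, 0.0, 0.0]
ft_force: [0.4, -0.2, 0.3]
grip_width: 0.695
gripper_force: 0.0
time: 5.93
eef_pos: [0.367, 0.3341, 0.1418]
tcp_rot: [0.7, 0.714, 0.0, -0.0]
ft_force: [-0.1, -0.8, -0.4]
grip_width: 0.698
gripper_force: 0.0
t 5.9333 p [0.367  0.3341 0.1418] closing ang 0.0193 z [-2.0e-04  1.2e-03 -1.0e+00] w 0.698 F [-0.1 -0.8 -0.4] j [-0.34  0.4  -0.61  1.99  0.3   0.84 -1.1 ]
units [ 0.004 -0.004 -0.477] turn -0.0004
124 312.21774193548384 214.76612903225808
[ 0.50752396 -0.10028956  0.024     ] 0.024339256829350106
box frame [0.00087707 0.03102948]
```

The tealight sits in its compartment at box frame (0.001, 0.031). Next is the matchbox.

```bash
python3 -m inch '[0.004,-0.004,-0.12,0,0,0,0,0,-0.12,0,0,0,0,0,-0.12,0,0,0,0,0,-0.07,0,0,0,0,0,-0.042,0,0,0,0,0,0,0,0,0]'
python3 -m inch '[0,0,0,0,0,0,0,0,0,0,0,0,0,0,0,0,0,0,0,0,0,0,0,0,0,0,0,0,0,0,0,0,0,0,0,0]' 1; python3 w.py
python3 -m inch '[0,0,0.08,0,0,0,0,0,0.15,0,0,0,0,0,0.15,0,0,0,0,0,0.12,0,0,0]'; python3 w.py .4996 -.160 .03 -.118
```

```text
time: 6.48
eef_pos: [0.3692, 0.3285, 0.0218]
tcp_rot: [0.703, 0.711, -0.002, 0.0]
ft_force: [-0.5, 0.5, 0.2]
grip_width: 0.701
gripper_force: 0.0
time: 6.98
eef_pos: [0.3703, 0.3312, 0.025]
tcp_rot: [0.702, 0.712, 0.001, 0.0]
ft_force: [0.1, -1.8, 8.6]
grip_width: 0.42
gripper_force: 60.8
t 6.9833 p [0.3703 0.3312 0.025 ] closing ang 0.0138 z [ 0.0023  0.0012 -1.    ] w 0.42 F [ 0.1 -1.8  8.6] j [-0.44  0.58 -0.49  2.07  0.47  0.6  -1.25]
time: 7.32
eef_pos: [0.3694, 0.3312, 0.1515]
tcp_rot: [0.702, 0.712, 0.001, -0.0]
ft_force: [0.2, 0.2, -0.1]
grip_width: 0.421
gripper_force: 60.0
t 7.3167 p [0.3694 0.3312 0.1515] closing ang 0.0148 z [ 0.0013  0.0014 -1.    ] w 0.421 F [ 0.2  0.2 -0.1] j [-0.32  0.38 -0.62  1.98  0.29  0.86 -1.09]
units [ 0.521 -1.965 -0.486] turn -0.0423
```

```bash
python3 -m inch '[0.042,-0.158,0,0,0,-0.0035,0.042,-0.158,0,0,0,-0.0035,0.042,-0.158,0,0,0,-0.0035,0.042,-0.158,0,0,0,-0.0035,0.042,-0.158,0,0,0,-0.0035,0.042,-0.158,0,0,0,-0.0035,0.042,-0.158,0,0,0,-0.0035,0.042,-0.158,0,0,0,-0.0035,0.042,-0.158,0,0,0,-0.0035,0.042,-0.158,0,0,0,-0.0035,0.042,-0.158,0,0,0,-0.0035,0.042,-0.158,0,0,0,-0.0035]'
python3 -m inch '[0.017,-0.069,0,0,0,0,0,0,0,0,0,0,0,0,0,0,0,0]'; python3 w.py .4996 -.160 .0315 -.118
```

```text
time: 8.32
eef_pos: [0.4957, -0.1455, 0.1495]
tcp_rot: [0.748, 0.664, 0.0, 0.001]
ft_force: [1.0, 0.3, 0.2]
grip_width: 0.414
gripper_force: 60.0
time: 8.57
eef_pos: [0.4996, -0.1614, 0.1489]
tcp_rot: [0.748, 0.663, 0.0, 0.0]
ft_force: [0.4, 0.3, -0.4]
grip_width: 0.414
gripper_force: 60.0
t 8.5667 p [ 0.4996 -0.1614  0.1489] closing ang -0.1203 z [ 6.e-04  1.e-04 -1.e+00] w 0.414 F [ 0.4  0.3 -0.4] j [ 0.55  0.4  -0.41  1.93  0.2   0.86 -0.09]
units [ 0.     0.006 -0.47 ] turn 0.0007
```

```bash
python3 -m inch '[0,0,-0.12,0,0,0,0,0,-0.12,0,0,0,0,0,-0.12,0,0,0,0,0,-0.06,0,0,0,0,0,-0.03,0,0,0,0,0,-0.018,0,0,0,0,0,0,0,0,0,0,0,0,0,0,0]'; python3 w.py
python3 -m inch '[0,0,0,0,0,0,0,0,0,0,0,0,0,0,0,0,0,0,0,0,0,0,0,0]' 0.44;python3 -m inch '[0,0,0.05,0,0,0,0,0,0.1,0,0,0,0,0,0.15,0,0,0,0,0,0.15,0,0,0,-0.006,0.14,0,0,0,-0.003,-0.006,0.14,0,0,0,-0.003,-0.006,0.14,0,0,0,-0.003,-0.006,0.14,0,0,0,-0.003,-0.006,0.14,0,0,0,-0.003,-0.006,0.14,0,0,0,-0.003,0,0.1,0,0,0,-0.003,0,0,0,0,0,0]'; python3 w.py .4825 .0743 .036 -.188
cat > mb.py <<'E'
from h import *
p,d=snap("top");np.savez("top1.npz",p=p,d=d);C=cloud("top",d);hsv=cv2.cvtColor(p,cv2.COLOR_RGB2HSV).astype(int)
a=-.118;A=np.array([[np.cos(a),np.sin(a)],[-np.sin(a),np.cos(a)]])
B=np.zeros(d.shape,bool);B[185:250,290:360]=1
for n,m in [("tea",(hsv[...,0]>45)&(hsv[...,0]<85)),("match",((hsv[...,0]<7)|(hsv[...,0]>172))&(hsv[...,1]>150)&(hsv[...,2]>110))]:
    m=m&B&(hsv[...,1]>100);v,u=np.nonzero(m);q=np.array([ray("top",i,j,.022 if n=="match" else .024)[:2] for i,j in zip(u,v)])*1000
    r=cv2.minAreaRect(q.astype(np.float32));print(n,len(u),"z",np.median(C[...,2][m]),r,"box frame",A@(np.array(r[0])-[503,-131]))
E
python3 mb.py
```

```text
time: 9.23
eef_pos: [0.5004, -0.1598, 0.0326]
tcp_rot: [0.747, 0.665, 0.001, 0.001]
ft_force: [0.4, -0.2, -0.2]
grip_width: 0.417
gripper_force: 60.0
t 9.2333 p [ 0.5004 -0.1598  0.0326] closing ang -0.1165 z [ 1.7e-03 -1.0e-04 -1.0e+00] w 0.417 F [ 0.4 -0.2 -0.2] j [ 0.48  0.57 -0.34  2.    0.32  0.62 -0.18]
time: 9.57
eef_pos: [0.4999, -0.1606, 0.032]
tcp_rot: [0.748, 0.664, 0.0, 0.0]
ft_force: [0.9, 0.1, -0.1]
grip_width: 0.561
gripper_force: 0.0
time: 10.57
eef_pos: [0.4903, 0.0808, 0.1447]
tcp_rot: [0.767, 0.642, 0.002, -0.001]
ft_force: [0.5, 0.5, 0.4]
grip_width: 0.559
gripper_force: 0.0
t 10.5667 p [0.4903 0.0808 0.1447] closing ang -0.177 z [ 0.0014  0.0031 -1.    ] w 0.559 F [0.5 0.5 0.4] j [ 0.13  0.37 -0.48  1.99  0.23  0.83 -0.65]
units [-0.031 -0.026 -0.435] turn -0.0035
tea 126 z 0.02468687712956318 ((507.85693359375, -100.43232727050781), (32.622596740722656, 32.903480529785156), 32.31422805786133) box frame [ 1.22453824 30.92689648]
match 174 z 0.02266503453114909 ((501.4278869628906, -156.4486083984375), (52.21244812011719, 34.26612091064453), 84.3569564819336) box frame [  1.43479115 -25.4567198 ]
```

```bash
python3 -m inch '[-0.031,-0.026,-0.12,0,0,-0.0035,0,0,-0.12,0,0,0,0,0,-0.1,0,0,0,0,0,-0.06,0,0,0,0,0,-0.035,0,0,0,0,0,0,0,0,0]';python3 w.py
python3 -m inch '[0,0,0,0,0,0,0,0,0,0,0,0,0,0,0,0,0,0,0,0,0,0,0,0,0,0,0,0,0,0,0,0,0,0,0,0]' 1; python3 w.py
python3 -m inch '[0,0,0.05,0,0,0,0,0,0.1,0,0,0,0,0,0.15,0,0,0,0,0,0.08,0,0,0,0,0,0,0,0,0,0,0,0,0,0,0]'; python3 w.py .503 -.131 .095 -.118
```

```text
time: 11.12
eef_pos: [0.4819, 0.0668, 0.0338]
tcp_rot: [0.773, 0.635, -0.001, -0.001]
ft_force: [-0.5, 0.7, 0.2]
grip_width: 0.559
gripper_force: 0.0
t 11.1167 p [0.4819 0.0668 0.0338] closing ang -0.1957 z [-2.9e-03 -8.0e-04 -1.0e+00] w 0.559 F [-0.5  0.7  0.2] j [ 0.07  0.53 -0.39  2.09  0.36  0.59 -0.76]
time: 11.62
eef_pos: [0.4837, 0.0679, 0.0365]
tcp_rot: [0.773, 0.635, 0.001, 0.001]
ft_force: [-1.4, -1.0, 7.4]
grip_width: 0.178
gripper_force: 59.6
t 11.6167 p [0.4837 0.0679 0.0365] closing ang -0.1948 z [ 2.e-03 -1.e-04 -1.e+00] w 0.178 F [-1.4 -1.   7.4] j [ 0.07  0.53 -0.39  2.09  0.35  0.59 -0.76]
time: 12.12
eef_pos: [0.4837, 0.0678, 0.1316]
tcp_rot: [0.773, 0.635, 0.001, 0.001]
ft_force: [0.6, -0.0, -1.6]
grip_width: 0.173
gripper_force: 59.0
t 12.1167 p [0.4837 0.0678 0.1316] closing ang -0.1952 z [ 3.4e-03 -1.0e-04 -1.0e+00] w 0.173 F [ 0.6 -0.  -1.6] j [ 0.15  0.37 -0.47  2.03  0.24  0.79 -0.66]
units [ 0.077 -0.795 -0.146] turn 0.0246
```

Run:
```python
from h import *
for n,(a,b,c,e) in {"top":(160,280,200,370),"side":(150,320,230,370)}.items():
    p,d=snap(n);np.savez(n+"2.npz",p=p,d=d)
    s=3.5 if n=="top" else 3.5
    cv2.imwrite(f"pics/{n}2.png",cv2.resize(p[a:b,c:e],None,fx=s,fy=s,interpolation=2)[...,::-1])
```

```text
(no output)
```

View pics/top2.png

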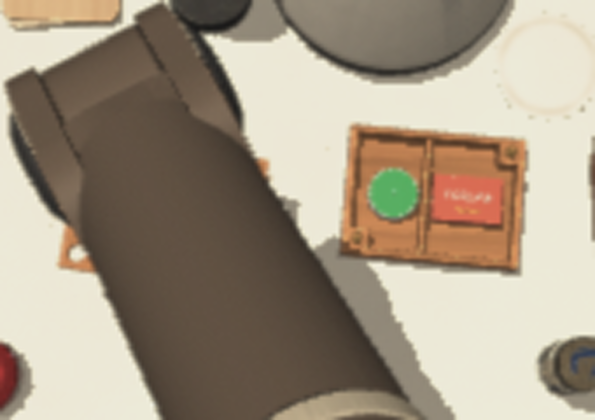

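View pics/side2.png

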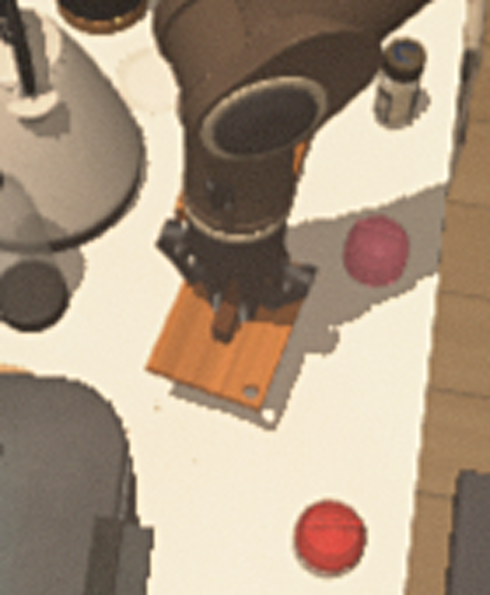

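The top view shows the tealight and matchbox in the box, with pins at pixels (346.3,203.4) and (302,228). The side view shows the lid held level, with one hole at (301.4,261.7). I'll check these against the expected poses.

Run:
```python
from h import *
S=np.load("side2.npz");C=cloud("side",S["d"])
print("lid hole",ray("side",301.4,261.7,.105), "expected .4548 .1376; lid z", np.median(C[245:252,285:292,2]))
a=ray("top",346.3,203.4,.040);b=ray("top",302,228,.040)
print("pins top",a,b,"mid",(a+b)/2,"yaw from diag",np.arctan2(*(b-a)[1::-1])-0, "nominal", np.arctan2(114,-78))
# lid edges from side, plane z=.105 : rows of orange
p=S["p"];h=cv2.cvtColor(p,cv2.COLOR_RGB2HSV).astype(int)
m=(np.abs(C[...,2]-.106)<.008)&(h[...,1]>110)&(S["d"]>0);m[:, :265]=0;m[:,325:]=0;m[:225]=0;m[275:]=0
v,u=np.nonzero(m);q=np.array([ray("side",i,j,.105) for i,j in zip(u,v)])[:,:2]
hull=cv2.convexHull((q*1000).astype(np.float32))[:,0];ap=cv2.approxPolyDP((hull).astype(np.float32)[:,None],6,True)[:,0];print(ap)
# lid frame prediction of +y corners
for off in [(-51,69),(51,69)]:
    a=-.19;c,s=np.cos(a),np.sin(a);print(482.5+off[0]*c-off[1]*s,74.3+off[0]*s+off[1]*c)
# box rect in side0/side2 at z=.028
B=np.load("side0.npz");h=cv2.cvtColor(B["p"],cv2.COLOR_RGB2HSV).astype(int)
for n,(u,v,z) in {"box":(300,198,.028),"lid":(297,254,.010)}.items():
    m=np.zeros(h.shape[:2],np.uint8);m[v-28:v+28,u-27:u+27]=(h[v-28:v+28,u-27:u+27,1]>90)
    c=max(cv2.findContours(m,0,2)[0],key=cv2.contourArea);w=np.array([ray("side",*k[0],z)[:2]*1000 for k in c]).astype(np.float32)
    print(n,cv2.minAreaRect(w))
```

```text
lid hole [0.45671498 0.13763512 0.105     ] expected .4548 .1376; lid z 0.10427668411220313
pins top [ 0.53383523 -0.19244371  0.04      ] [ 0.47008764 -0.07027683  0.04      ] mid [ 0.50196144 -0.13136027  0.04      ] yaw from diag 2.0517373259523897 nominal 2.17084654019665
[[544.1197   132.04411 ]
 [450.09634  149.89081 ]
 [430.03647   49.12679 ]
 [527.59045   46.099907]]
445.44904776239775 151.6900958668932
545.6134797443593 132.42648857929012
box ((503.63726806640625, -125.30548858642578), (150.6516876220703, 103.60753631591797), 83.11282348632812)
lid ((482.5931091308594, 74.8431396484375), (140.2654266357422, 103.3110122680664), 79.57752990722656)
```

```bash
python3 -m inch '[0.009,-0.102,0,0,0,0.003,0.009,-0.102,0,0,0,0.003,0.009,-0.102,0,0,0,0.003,0.009,-0.102,0,0,0,0.003,0.009,-0.102,0,0,0,0.003,0.009,-0.102,0,0,0,0.003,0.009,-0.102,0,0,0,0.003,0.009,-0.105,0,0,0,0.003,0,0,-0.07,0,0,0,0,0,-0.07,0,0,0,0,0,0,0,0,0,0,0,0,0,0,0]'; python3 w.py .502 -.137 .0645 -.119
python3 - <<'E'
from h import *
p,d=snap("side");np.savez("side3.npz",p=p,d=d)
cv2.imwrite("pics/side3.png",cv2.resize(p[150:250,240:370],None,fx=5,fy=5,interpolation=2)[...,::-1])
E
```

```text
time: 13.22
eef_pos: [0.4994, -0.1362, 0.0935]
tcp_rot: [0.748, 0.664, -0.001, -0.002]
ft_force: [-0.7, -0.2, -2.2]
grip_width: 0.177
gripper_force: 58.8
t 13.2167 p [ 0.4994 -0.1362  0.0935] closing ang -0.1187 z [-0.0044  0.0015 -1.    ] w 0.177 F [-0.7 -0.2 -2.2] j [ 0.49  0.47 -0.41  1.98  0.27  0.74 -0.19]
units [ 0.01  -0.003 -0.116] turn -0.0001
```

View pics/side3.png

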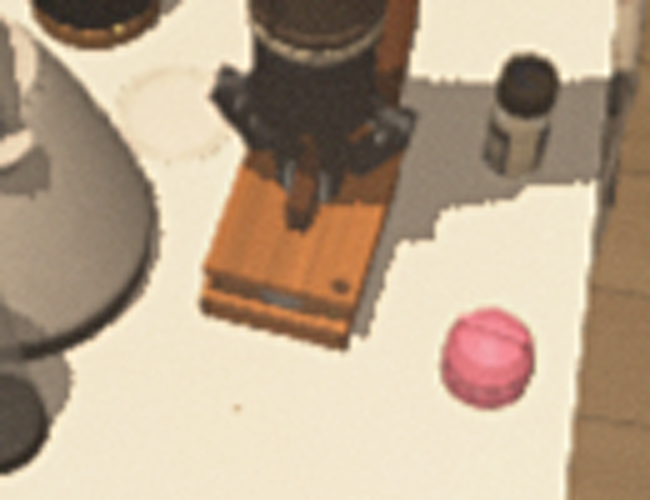

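The side view shows the lid parallel over the box with its near hole at (308,207). I'll nudge it +x and compare the hole with the pin.

```bash
python3 -m inch '[0.009,-0.002,0,0,0,0,0,0,0,0,0,0,0,0,0,0,0,0]'; python3 w.py .502 -.137 .0645 -.119
cat > hole.py <<'E'
from h import *
p,d=snap("side");np.savez("side4.npz",p=p,d=d);z=bot.get_obs()["eef_pos"][2]-.0265
g=p[195:220,295:320].sum(2).astype(float)
P=np.array([.4705,-.070,z]);K,R,t=cam("side");c=K@(R@P+t);print("pin predicted px",c[:2]/c[2])
s=p[200:215,300:316].sum(2).astype(float);s0=np.median(s);w=np.clip(s0-60-s,0,None)
v,u=np.mgrid[200:215,300:316];u,v=(w*u).sum()/w.sum(),(w*v).sum()/w.sum();print("hole",u,v,ray("side",u,v,z),"want",P)
print((s/3).astype(int))
E
python3 hole.py
```

```text
time: 13.52
eef_pos: [0.5038, -0.1371, 0.096]
tcp_rot: [0.748, 0.664, 0.0, 0.001]
ft_force: [-0.1, -0.1, -1.4]
grip_width: 0.176
gripper_force: 58.8
t 13.5167 p [ 0.5038 -0.1371  0.096 ] closing ang -0.1188 z [ 1.3e-03 -4.0e-04 -1.0e+00] w 0.176 F [-0.1 -0.1 -1.4] j [ 0.49  0.47 -0.41  1.98  0.27  0.75 -0.19]
units [-0.007  0.    -0.126] turn -0.0001
pin predicted px [307.21444732 206.25112629]
hole 308.5537806176784 208.05979005020538 [ 0.46524271 -0.06407551  0.06943892] want [ 0.4705     -0.07        0.06943892]
[[133 127 128 133 130 131 130 136 136 133 137 137 109  82  74 116]
 [129 128 132 131 132 130 131 138 137 135 139 133  99  76  77 116]
 [129 129 132 131 132 130 135 134 135 134 137 126  90  76  97 124]
 [127 131 133 133 131 130 137 134 136 137 134 112  82  75  97 129]
 [125 134 135 133 132 128 128 122 131 135 136  99  78  82 112 139]
 [126 133 133 133 124 103  97 101 111 130 121  91  80  99 121 135]
 [132 135 135 134 121  94  79  79 102 125 112  83  75 101 120 140]
 [122 131 134 136 133 109  91  88 114 128 105  82  83 114 134 198]
 [100 105 111 118 129 130 122 126 131 126  97  78  86 120 137 216]
 [ 95  95  94  96 103 107 113 120 126 107  83  75 100 123 140 218]
 [102  88  87  89  85  93  92  97 102  91  85  82 117 133 201 227]
 [ 88  86  87  85  85  84  91  95 101  92  79  88 118 144 217 227]
 [100  90  87  84  87  89  88  87  96  86  75 101 131 199 226 228]
 [138 137 119 114 121 121 101  89  89  83  79 115 137 217 231 227]
 [111 124 135 142 145 146 135 128 125  96  86 117 136 218 228 224]]
```

```bash
python3 -m inch '[-0.007,0,-0.02,0,0,0,0,0,-0.02,0,0,0,0,0,-0.015,0,0,0,0,0,-0.015,0,0,0,0,0,-0.01,0,0,0,0,0,0,0,0,0,0,0,0,0,0,0]';python3 w.py .502 -.137 .0645 -.119
```

```text
time: 14.15
eef_pos: [0.5013, -0.1372, 0.075]
tcp_rot: [0.748, 0.664, -0.0, -0.0]
ft_force: [-0.1, 0.8, -2.8]
grip_width: 0.174
gripper_force: 58.9
t 14.15 p [ 0.5013 -0.1372  0.075 ] closing ang -0.1192 z [-5.e-04  2.e-04 -1.e+00] w 0.174 F [-0.1  0.8 -2.8] j [ 0.48  0.5  -0.39  1.99  0.29  0.7  -0.21]
units [ 0.003  0.001 -0.042] turn 0.0001
```

```bash
python3 -m inch '[0,0,-0.015,0,0,0,0,0,-0.012,0,0,0,0,0,-0.01,0,0,0,0,0,-0.006,0,0,0,0,0,0,0,0,0,0,0,0,0,0,0]';python3 w.py .502 -.137 .0645 -.119
```

```text
time: 14.65
eef_pos: [0.5013, -0.1372, 0.0646]
tcp_rot: [0.748, 0.664, -0.0, -0.0]
ft_force: [-1.5, 0.2, 0.2]
grip_width: 0.179
gripper_force: 59.5
t 14.65 p [ 0.5013 -0.1372  0.0646] closing ang -0.1193 z [-2.e-04 -1.e-04 -1.e+00] w 0.179 F [-1.5  0.2  0.2] j [ 0.48  0.52 -0.38  2.    0.3   0.68 -0.22]
units [ 0.003  0.001 -0.   ] turn 0.0001
```

```bash
python3 -m inch '[0,0,-0.004,0,0,0,0,0,0,0,0,0]';python3 -m inch '[0,0,0,0,0,0,0,0,0,0,0,0,0,0,0,0,0,0,0,0,0,0,0,0]' 0.5;python3 -m inch '[0,0,0.05,0,0,0,0,0,0.1,0,0,0,0,0,0.15,0,0,0,-0.05,0.15,0,0,0,0,-0.05,0.15,0,0,0,0,-0.05,0.15,0,0,0,0,-0.05,0.15,0,0,0,0,-0.05,0.15,0,0,0,0,-0.05,0.15,0,0,0,0,-0.05,0.15,0,0,0,0,-0.05,0.15,0,0,0,0,-0.05,0.15,0,0,0,0]' 0;python3 -m inch '[0,0,0,0,0,0,0,0,0,0,0,0]';python3 w.py .376 .222 .03 -.118
python3 - <<'E'
from h import *
p,d=snap("top");C=cloud("top",d);hsv=cv2.cvtColor(p,cv2.COLOR_RGB2HSV).astype(int)
m=np.zeros(d.shape,np.uint8);m[190:245,290:358]=(hsv[190:245,290:358,1]>90)
c=max(cv2.findContours(m,0,2)[0],key=cv2.contourArea);w=np.array([ray("top",*k[0],.038)[:2]*1000 for k in c]).astype(np.float32);print("lid",cv2.minAreaRect(w))
q=C[m>0];k=(q[:,2]>.03)&(q[:,2]<.045);A=np.c_[q[k][:,:2],np.ones(k.sum())];print("plane",np.linalg.lstsq(A,q[k][:,2],rcond=None)[0],"z",np.median(q[k][:,2]))
cv2.imwrite("pics/top5.png",cv2.resize(p[185:290,165:445],None,fx=2.8,fy=2.8,interpolation=2)[...,::-1])
E
```

```text
time: 14.82
eef_pos: [0.5013, -0.1372, 0.0646]
tcp_rot: [0.748, 0.664, -0.0, 0.0]
ft_force: [-5.3, 0.5, 14.1]
grip_width: 0.177
gripper_force: 61.2
time: 15.15
eef_pos: [0.5015, -0.1373, 0.0634]
tcp_rot: [0.748, 0.664, 0.0, 0.0]
ft_force: [-0.3, 0.7, 0.2]
grip_width: 0.5
gripper_force: 0.0
time: 16.15
eef_pos: [0.3881, 0.2018, 0.1387]
tcp_rot: [0.748, 0.664, 0.0, 0.0]
ft_force: [1.0, 0.1, -0.8]
grip_width: 0.997
gripper_force: 0.0
time: 16.32
eef_pos: [0.388, 0.2027, 0.1386]
tcp_rot: [0.746, 0.666, 0.0, -0.0]
ft_force: [1.0, 0.1, 0.1]
grip_width: 1.001
gripper_force: 0.0
t 16.3167 p [0.388  0.2027 0.1386] closing ang -0.1136 z [ 1.e-04  9.e-04 -1.e+00] w 1.001 F [1.  0.1 0.1] j [-0.08  0.3  -0.59  2.13  0.24  0.78 -0.94]
units [-0.048  0.077 -0.435] turn -0.0014
lid ((501.85833740234375, -130.98001098632812), (138.4749298095703, 103.77955627441406), 83.24610900878906)
plane [0.00022407 0.00125663 0.03859396] z 0.03856199606237535
```

View pics/top5.png

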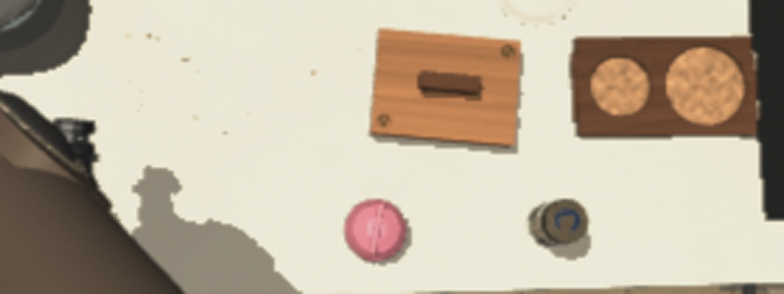

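The lid is flat (z 0.0385, plane level), with both pins showing in the holes at crop (507,50) and (384,119). Next is the timer.

```bash
python3 -m inch '[-0.048,0.077,0,0,0,0,0,0,-0.1,0,0,0,0,0,-0.12,0,0,0,0,0,-0.1,0,0,0,0,0,-0.06,0,0,0,0,0,-0.04,0,0,0,0,0,0,0,0,0]';python3 w.py
python3 -m inch '[0,0,0,0,0,0,0,0,0,0,0,0,0,0,0,0,0,0,0,0,0,0,0,0,0,0,0,0,0,0,0,0,0,0,0,0]' 1; python3 w.py
python3 -m inch '[0,0,0.08,0,0,0,0,0,0.12,0,0,0,0,0,0.15,0,0,0,0,0,0.12,0,0,0,0,0,0,0,0,0]'; python3 w.py .500 -.390 .043 -.118
```

```text
time: 16.95
eef_pos: [0.3765, 0.2176, 0.0319]
tcp_rot: [0.749, 0.663, -0.002, -0.0]
ft_force: [0.4, -0.2, 0.2]
grip_width: 0.999
gripper_force: 0.0
t 16.95 p [0.3765 0.2176 0.0319] closing ang -0.1212 z [-0.0027 -0.002  -1.    ] w 0.999 F [ 0.4 -0.2  0.2] j [-0.24  0.49 -0.48  2.2   0.44  0.54 -1.18]
time: 17.45
eef_pos: [0.3776, 0.2195, 0.0351]
tcp_rot: [0.748, 0.664, 0.001, 0.001]
ft_force: [-2.7, -1.5, 10.3]
grip_width: 0.66
gripper_force: 61.4
t 17.45 p [0.3776 0.2195 0.0351] closing ang -0.1198 z [ 2.1e-03  2.0e-04 -1.0e+00] w 0.66 F [-2.7 -1.5 10.3] j [-0.24  0.49 -0.48  2.2   0.44  0.54 -1.18]
time: 17.87
eef_pos: [0.3795, 0.2214, 0.1571]
tcp_rot: [0.748, 0.664, 0.005, 0.001]
ft_force: [0.7, 1.1, -0.8]
grip_width: 0.656
gripper_force: 64.8
t 17.8667 p [0.3795 0.2214 0.1571] closing ang -0.1194 z [ 0.0091  0.0041 -1.    ] w 0.656 F [ 0.7  1.1 -0.8] j [-0.1   0.28 -0.63  2.11  0.23  0.81 -0.98]
units [ 0.482 -2.446 -0.456] turn 0.0004
```

```bash
python3 -m inch '[0.03,-0.153,0,0,0,0,0.03,-0.153,0,0,0,0,0.03,-0.153,0,0,0,0,0.03,-0.153,0,0,0,0,0.03,-0.153,0,0,0,0,0.03,-0.153,0,0,0,0,0.03,-0.153,0,0,0,0,0.03,-0.153,0,0,0,0,0.03,-0.153,0,0,0,0,0.03,-0.153,0,0,0,0,0.03,-0.153,0,0,0,0,0.03,-0.153,0,0,0,0]'
python3 -m inch '[0.03,-0.153,0,0,0,0,0.03,-0.153,0,0,0,0,0.03,-0.153,0,0,0,0,0.03,-0.153,0,0,0,0,0,0,-0.1,0,0,0,0,0,0,0,0,0,0,0,0,0,0,0]'; python3 w.py .500 -.391 .046 -.118
```

```text
time: 18.87
eef_pos: [0.4667, -0.2418, 0.1517]
tcp_rot: [0.748, 0.664, 0.0, 0.001]
ft_force: [-0.1, -0.5, -1.6]
grip_width: 0.656
gripper_force: 64.7
time: 19.45
eef_pos: [0.4957, -0.392, 0.1251]
tcp_rot: [0.748, 0.663, -0.0, -0.002]
ft_force: [-0.0, 0.4, -1.0]
grip_width: 0.659
gripper_force: 64.6
t 19.45 p [ 0.4957 -0.392   0.1251] closing ang -0.1199 z [-0.0022  0.0022 -1.    ] w 0.659 F [-0.   0.4 -1. ] j [ 0.81  0.57 -0.31  1.68  0.21  0.92  0.3 ]
units [ 0.017  0.004 -0.316] turn 0.0006
```

```bash
python3 -m inch '[0.012,0,-0.1,0,0,0,0,0,-0.1,0,0,0,0,0,-0.06,0,0,0,0,0,-0.03,0,0,0,0,0,-0.015,0,0,0,0,0,0,0,0,0,0,0,0,0,0,0]';python3 w.py .5 -.391 .046
```

```text
time: 20.03
eef_pos: [0.5007, -0.3925, 0.0512]
tcp_rot: [0.748, 0.664, 0.0, 0.001]
ft_force: [-0.8, 0.6, -0.8]
grip_width: 0.66
gripper_force: 64.7
t 20.0333 p [ 0.5007 -0.3925  0.0512] closing ang -0.1188 z [ 1.6e-03 -9.0e-04 -1.0e+00] w 0.66 F [-0.8  0.6 -0.8] j [ 0.79  0.67 -0.29  1.72  0.25  0.79  0.26]
units [-0.003  0.006 -0.021] turn
```

```bash
python3 -m inch '[0,0.004,-0.01,0,0,0,0,0,-0.01,0,0,0,0,0,-0.006,0,0,0,0,0,0,0,0,0]';python3 w.py .5 -.391 .046
```

```text
time: 20.37
eef_pos: [0.5006, -0.3916, 0.0453]
tcp_rot: [0.748, 0.664, 0.0, 0.001]
ft_force: [-2.3, 2.3, 11.7]
grip_width: 0.655
gripper_force: 66.7
t 20.3667 p [ 0.5006 -0.3916  0.0453] closing ang -0.119 z [ 0.0012 -0.0011 -1.    ] w 0.655 F [-2.3  2.3 11.7] j [ 0.79  0.68 -0.29  1.72  0.26  0.78  0.26]
units [-0.002  0.003  0.003] turn
```

```bash
python3 -m inch '[0,0,0,0,0,0,0,0,0,0,0,0,0,0,0,0,0,0,0,0,0,0,0,0]' 0;python3 -m inch '[0,0,0.06,0,0,0,0,0,0.12,0,0,0,0,0,0.14,0,0,0,0,0,0.14,0,0,0,0,0,0.14,0,0,0,-0.0873,0.1103,0,0,0,0,-0.0873,0.1103,0,0,0,0,-0.0873,0.1103,0,0,0,0,-0.0873,0.1103,0,0,0,0,-0.0873,0.1103,0,0,0,0,-0.0873,0.1103,0,0,0,0,0,0,0,0,0,0]';python3 w.py .369 -.226 .07 -.118
```

```text
time: 20.7
eef_pos: [0.4998, -0.3916, 0.0432]
tcp_rot: [0.748, 0.664, 0.0, 0.0]
ft_force: [0.2, 0.3, 0.7]
grip_width: 0.999
gripper_force: 0.0
time: 21.7
eef_pos: [0.3646, -0.2214, 0.1927]
tcp_rot: [0.747, 0.665, -0.001, -0.002]
ft_force: [-0.6, 0.2, -0.5]
grip_width: 1.003
gripper_force: 0.0
t 21.7 p [ 0.3646 -0.2214  0.1927] closing ang -0.1164 z [-0.0044  0.0013 -1.    ] w 1.003 F [-0.6  0.2 -0.5] j [ 0.81  0.18 -0.42  2.1   0.09  0.89  0.22]
units [ 0.018 -0.018 -0.491] turn -0.0005
```

Run:
```python
from h import *
p,d=snap("top");C=cloud("top",d);hsv=cv2.cvtColor(p,cv2.COLOR_RGB2HSV).astype(int)
m=((hsv[...,0]<7)|(hsv[...,0]>172))&(hsv[...,1]>150);m[:185]=0;m[260:]=0;m[:,:390]=0
v,u=np.nonzero(m);print("timer px",u.mean(),v.mean(),"top z",np.percentile(C[...,2][m],98));q=C[m];t=q[q[:,2]>.055];print(len(t),t.mean(0),"mask @.05",ray("top",u.mean(),v.mean(),.045))
```

```text
timer px 419.7287671232877 213.15616438356165 top z 0.07332599660539062
238 [ 0.49941248 -0.38295445  0.07329823] mask @.05 [ 0.50121822 -0.3881109   0.045     ]
```

Run:
```python
from h import *
p,d=snap("side");p2,d2=snap("top");C=cloud("top",d2)
a=cv2.resize(p[110:190,280:370],None,fx=4.4,fy=4.4,interpolation=2);b=cv2.resize(p2[180:260,360:450],None,fx=4.4,fy=4.4,interpolation=2)
cv2.imwrite("pics/t6.png",np.hstack([a,b])[...,::-1])
print((C[213,400:440,2]*1000).round().astype(int));print((C[195:232,419,2]*1000).round().astype(int))
```

```text
[20 19 16  9 13  7 19 28 35 41 47 50 54 58 58 57 60 62 67 61 64 67 68 70
 73 65 68 62 64 62 58 18 11 16 12  8  3  4  5  6]
[  0  -1   1  13  17  17  17   9  42  58  60  65  59  59  62  64  67  63
  61  62  64  67  67  59  61  59  56  50  49  38  22 539 544 547 553 555
 554]
```

View pics/t6.png

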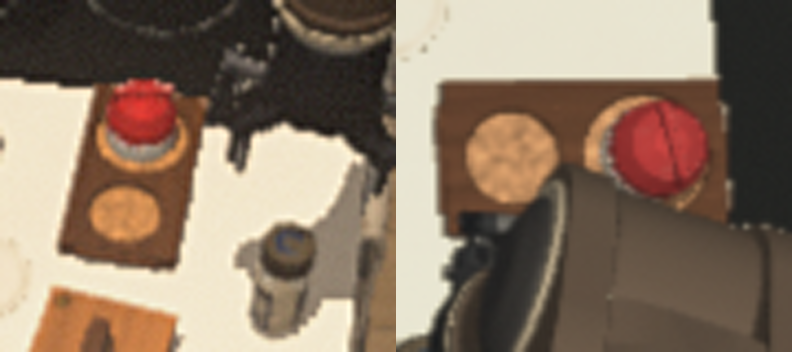

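The side view shows the timer upright with its white base centred in the wide well. Next is the jar.

```bash
python3 w.py .369 -.226 .07 -.118; python3 -m inch '[0.006,-0.01,-0.1,0,0,0,0,0,-0.12,0,0,0,0,0,-0.12,0,0,0,0,0,-0.1,0,0,0,0,0,-0.05,0,0,0,0,0,0,0,0,0,0,0,0,0,0,0]';python3 w.py .369 -.226 .07
```

```text
t 21.85 p [ 0.3694 -0.2265  0.1938] closing ang -0.1191 z [ 0.0013 -0.0012 -1.    ] w 1.004 F [-0.  -0.6  0.9] j [ 0.81  0.18 -0.42  2.09  0.1   0.89  0.22]
units [-0.002  0.002 -0.495] turn 0.0003
time: 22.43
eef_pos: [0.3709, -0.2289, 0.0702]
tcp_rot: [0.748, 0.664, 0.0, -0.001]
ft_force: [0.5, 0.2, 0.3]
grip_width: 1.002
gripper_force: 0.0
t 22.4333 p [ 0.3709 -0.2289  0.0702] closing ang -0.1196 z [-0.001   0.0012 -1.    ] w 1.002 F [0.5 0.2 0.3] j [ 0.74  0.39 -0.36  2.19  0.24  0.59  0.09]
units [-0.008  0.012 -0.001] turn
```

```bash
python3 -m inch '[-0.007,0.011,0,0,0,0,0,0,0,0,0,0]';python3 -m inch '[0,0,0,0,0,0,0,0,0,0,0,0,0,0,0,0,0,0,0,0,0,0,0,0,0,0,0,0,0,0,0,0,0,0,0,0,0,0,0,0,0,0]' 1; python3 w.py
python3 -m inch '[0,0,0.1,0,0,0,0,0,0.14,0,0,0,0,0,0.14,0,0,0,0,0,0.1,0,0,0,0.09,-0.055,0,0,0,0,0.09,-0.055,0,0,0,0,0.09,-0.055,0,0,0,0,0.09,-0.055,0,0,0,0,0.09,-0.055,0,0,0,0,0.08,-0.05,0,0,0,0,0,0,0,0,0,0,0,0,0,0,0,0]'; python3 w.py .502 -.306 .08 -.118
```

```text
time: 22.6
eef_pos: [0.3693, -0.226, 0.0717]
tcp_rot: [0.748, 0.664, 0.0, 0.001]
ft_force: [-0.9, 0.4, 0.7]
grip_width: 0.999
gripper_force: 0.0
time: 23.18
eef_pos: [0.3688, -0.2261, 0.0714]
tcp_rot: [0.748, 0.664, -0.0, 0.0]
ft_force: [-1.9, 0.7, 7.6]
grip_width: 0.466
gripper_force: 59.2
t 23.1833 p [ 0.3688 -0.2261  0.0714] closing ang -0.1194 z [ 3.e-04 -7.e-04 -1.e+00] w 0.466 F [-1.9  0.7  7.6] j [ 0.74  0.39 -0.36  2.2   0.24  0.59  0.08]
time: 24.18
eef_pos: [0.5015, -0.3071, 0.19]
tcp_rot: [0.748, 0.664, 0.0, -0.001]
ft_force: [-0.5, -0.5, -0.2]
grip_width: 0.464
gripper_force: 60.7
t 24.1833 p [ 0.5015 -0.3071  0.19  ] closing ang -0.1193 z [-7.e-04  1.e-03 -1.e+00] w 0.464 F [-0.5 -0.5 -0.2] j [ 0.75  0.44 -0.38  1.74  0.19  1.    0.18]
units [ 0.002  0.004 -0.44 ] turn 0.0004
```

```bash
python3 -m inch '[0.001,0.002,-0.12,0,0,0,0,0,-0.12,0,0,0,0,0,-0.1,0,0,0,0,0,-0.05,0,0,0,0,0,-0.02,0,0,0,0,0,0,0,0,0,0,0,0,0,0,0]';python3 w.py .502 -.306 .0812
```

```text
time: 24.77
eef_pos: [0.5019, -0.3067, 0.0895]
tcp_rot: [0.748, 0.664, 0.0, 0.001]
ft_force: [-0.5, 0.3, -0.5]
grip_width: 0.464
gripper_force: 60.7
t 24.7667 p [ 0.5019 -0.3067  0.0895] closing ang -0.1192 z [ 1.2e-03 -6.0e-04 -1.0e+00] w 0.464 F [-0.5  0.3 -0.5] j [ 0.72  0.56 -0.35  1.82  0.25  0.8   0.13]
units [ 0.     0.003 -0.033] turn
```

```bash
python3 -m inch '[0,0,-0.015,0,0,0,0,0,-0.01,0,0,0,0,0,-0.006,0,0,0,0,0,-0.003,0,0,0,0,0,0,0,0,0]';python3 w.py .502 -.306 .0812
```

```text
time: 25.18
eef_pos: [0.5019, -0.3069, 0.0815]
tcp_rot: [0.748, 0.664, -0.0, 0.001]
ft_force: [-2.4, 0.9, 10.6]
grip_width: 0.469
gripper_force: 61.6
t 25.1833 p [ 0.5019 -0.3069  0.0815] closing ang -0.1194 z [ 0.001  -0.0013 -1.    ] w 0.469 F [-2.4  0.9 10.6] j [ 0.72  0.57 -0.34  1.83  0.26  0.79  0.12]
units [ 0.001  0.004 -0.001] turn
```

Contact at the right height. I'll release, lift, back off and check.

```bash
python3 -m inch '[0,0,0,0,0,0,0,0,0,0,0,0,0,0,0,0,0,0,0,0,0,0,0,0]' 0.2;python3 -m inch '[0,0,0.08,0,0,0,0,0,0.14,0,0,0,0,0,0.14,0,0,0,0,0,0.14,0,0,0,0,0,0.1,0,0,0,-0.06,0.15,0,0,0,0,-0.06,0.15,0,0,0,0,-0.06,0.15,0,0,0,0,-0.06,0.15,0,0,0,0,-0.06,0.15,0,0,0,0,-0.06,0.15,0,0,0,0,0,0.15,0,0,0,0]';python3 -m inch '[0,0.15,0,0,0,0,0,0.15,0,0,0,0,0,0.15,0,0,0,0,0,0.15,0,0,0,0,0,0,0,0,0,0,0,0,0,0,0,0]'
python3 - <<'E'
from h import *
p,d=snap("side");p2,d2=snap("top");C=cloud("top",d2)
a=cv2.resize(p[110:230,270:370],None,fx=4,fy=4,interpolation=2);b=cv2.resize(p2[170:290,290:390+60],None,fx=2.5,fy=4,interpolation=2)
cv2.imwrite("pics/t7.png",np.hstack([a,b])[...,::-1])
hsv=cv2.cvtColor(p2,cv2.COLOR_RGB2HSV)
m=np.zeros(d2.shape,bool);m[190:240,365:405]=1;q=C[m&(C[...,2]>.1)&(C[...,2]<.13)];print("jar cap",len(q),np.median(q,0),(q.min(0)+q.max(0))/2)
m=np.zeros(d2.shape,bool);m[190:240,403:436]=1;q=C[m&(C[...,2]>.035)&(C[...,2]<.08)];print("timer",len(q),(q.min(0)+q.max(0))/2,np.percentile(q[:,2],[50,99]))
m=np.zeros(d2.shape,bool);m[190:245,290:358]=1;q=C[m];k=(q[:,2]>.03)&(q[:,2]<.045);A=np.c_[q[k][:,:2],np.ones(k.sum())];print("lid plane",np.linalg.lstsq(A,q[k][:,2],rcond=None)[0],"z",np.median(q[k][:,2]))
E
```

```text
time: 25.52
eef_pos: [0.5015, -0.3066, 0.0798]
tcp_rot: [0.748, 0.664, 0.0, 0.0]
ft_force: [-0.7, 0.4, 0.3]
grip_width: 0.799
gripper_force: 0.0
time: 26.52
eef_pos: [0.4085, -0.0429, 0.2296]
tcp_rot: [0.748, 0.663, -0.001, 0.0]
ft_force: [1.1, 0.4, -1.1]
grip_width: 0.799
gripper_force: 0.0
time: 27.02
eef_pos: [0.4112, 0.108, 0.2299]
tcp_rot: [0.746, 0.666, 0.0, -0.0]
ft_force: [0.6, -0.4, -0.6]
grip_width: 0.8
gripper_force: 0.0
jar cap 213 [ 0.50087061 -0.30556367  0.11542465] [ 0.50067381 -0.30683105  0.11073704]
timer 394 [ 0.50121899 -0.38610069  0.05477378] [0.05824852 0.07274439]
lid plane [-0.00016604  0.00096945  0.03871687] z 0.038601902115535706
```

View pics/t7.png

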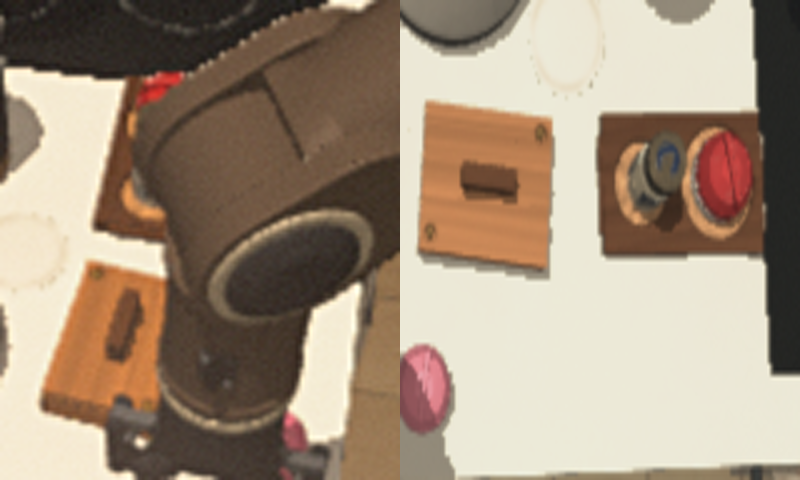

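The lid is flat with pins through both holes. The jar stands upright in the narrow well with its cap at z 0.115, and the timer stands in the wide well. I'm handing in.

```bash
python3 -c "
from bench import bot
print(bot.hand_in())"
```

```text
the job is handed in; nothing more can be done
None
```

I made up both kits and handed the job in at about 27 s robot time: the last camera check showed everything in place and the lid flat over both pins, but the hand-in gave no verdict.

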